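Free the dip dish of a parts pot and hold it out level with its ball

TASK

A polished steel valve ball for the kitchen tap lies in the dip dish inside the small covered parts-washing pot. Lift the lid off by its knob and set it down flat, right way up, on the free worktop beside the pot; then take the dish by its bow handle, turn it a quarter turn anticlockwise (seen from above) so that its ears come out from under the bayonet ring to the two slots, and lift it out. Keep the dish level all the way so that the loose ball stays in the middle, do not disturb the tools and parts lying round about, and finish while still holding the dish, level, still and well clear above the pot, so that I can take the ball.

Things in the scene. Friction and masses are not known exactly. Their poses are not given: they have to be found in the camera images.
- parts_pot: Round steel pot fixed to the worktop, upright, 150 diameter outside, 72 high, wall 3, inner floor 4 above its underside; origin at the centre of its underside, z up. A bead of 160 diameter runs round it 64 up; the lid rests there. Two wire handles stick out at its +x and -x sides (to 99 from the axis, 46 high), in line with the two slots inside.
- bayonet_slot (a point): One of two slots in the bayonet ring inside the pot, at the pot's +x and -x, 65 from its axis and 26 above its underside. The ring (inner diameter 116, 24 to 28 above the underside) holds the dish's ears down except at these slots, each 34 degrees wide. Posts under the ring stop the dish about 10 degrees past the locked and the open position.
- pot_lid: Loose domed steel lid with a black knob, 161 diameter, 44 high without the knob, 0.16 kg; origin at the centre of the plane of its lower rim, z up. The rim rests on the pot's bead (64 above the pot's underside), the skirt reaches 8 below the pot's rim with 2 to 3 play all round. Raised by 60 it clears the bow. The worktop right of the pot, round x 0.51 m, y -0.20 m, is free for it.
- lid_knob (a point): Where to pinch the lid's knob: on the lid's axis, 68 above its rim plane. The knob is an upright cylinder of 30 diameter from 51 to 78 above the rim plane; the lid's flat top round it lies at 44.
- dip_dish: Loose dished aluminium plate, 106 diameter, rim 22 high, 0.2 kg, standing on the pot's floor; origin at the centre of its underside, z up. Its top is a shallow cone, 6 degrees to 44 diameter, then 13. A bow handle stands over it in its y-z plane. Found locked: its x axis square to the pot's x axis, the bow in line with the pot's wire handles.
- dish_ear (a point): One of the dish's two ears (12 wide, 4 thick), at its own +x and -x, to 66 from its axis, 14 above its underside. Locked they lie under the bayonet ring, a quarter turn short of the slots. A quarter turn anticlockwise from above (positive about z) brings them to the slots (10 degrees either way will do); then the dish lifts out straight up.
- bow_grip (a point): Centre of the black grip of the dish's bow handle, on the dish's axis 82 above its underside, 14 above the pot's rim. The grip is 48 long along the dish's y axis, 12 thick along its x axis and 14 high: pinch it across the 12.
- dish_middle (a point): Centre of the dish's top face, 8 above the dish's underside, on the dish's axis.
- valve_ball_center (a point): Centre of the loose polished steel ball, 28 diameter, 0.09 kg. It lies in the middle of the dish and rolls easily; its top is 36 above the dish's underside, 39 below the grip.
- screwdriver_slot: red-handled screwdriver, 207 x 29 x 28, lying left of the pot (mm); a bystander, loose, to be left alone; origin at the centre of its underside
- screwdriver_cross: blue-handled screwdriver, 182 x 26 x 25, lying left of the pot (mm); a bystander, loose, to be left alone; origin at the centre of its underside
- voltage_tester: red screwdriver-shaped voltage tester, 150 x 18 x 19, lying at the front left (mm); a bystander, loose, to be left alone; origin at the centre of its underside
- tape_1: roll of black tape, 55 across, 19 high, lying behind the pot (mm); a bystander, loose, to be left alone; origin at the centre of its underside
- spare_bulb_1: white reflector bulb standing on its face, 51 across, 58 high, to the right (mm); a bystander, loose, to be left alone; origin at the centre of its underside
- pen_1: red pencil, 142 x 7 x 7, lying at the front edge (mm); a bystander, loose, to be left alone; origin at the centre of its underside
- valve_ball: The same steel ball as a body; its origin is a point of its surface and turns with it as it rolls, so use valve_ball_center.

How it is judged:
On the way, in this order (a step that is already met when the one before it is completed fails the run):
1. the lid lies flat and right way up on the worktop, off the pot, and is let go (height (world z) of pot_lid below 0.008 m and angle between pot_lid's own z axis and vertical below 0.12 rad and horizontal distance between pot_lid and parts_pot above 0.16 m and contact force between the fingers and pot_lid below 0.1 N), for 0.2 s.
2. the dish has been turned a quarter turn to the slots while it still sits in the pot (angle between the x axis of dip_dish and the x axis of parts_pot, either way round below 0.3 rad and z of dip_dish in the frame of parts_pot below 0.012 m and horizontal distance between dip_dish and parts_pot below 0.012 m and horizontal distance between valve_ball_center and dish_middle below 0.015 m), for 0.1 s.
At the end, for the whole second after the job is handed in: Lid right way up on the worktop, 160 mm or more from the pot axis to axis; dish held still in the gripper, within 0.08 rad of level, underside over 100 mm above the worktop, not touching the pot; ball in the dish, untouched, within 15 mm of its middle (height (world z) of pot_lid below 0.008 m and angle between pot_lid's own z axis and vertical below 0.12 rad and horizontal distance between pot_lid and parts_pot above 0.16 m and height (world z) of dip_dish above 0.1 m and angle between dip_dish's own z axis and vertical below 0.08 rad and contact force between the fingers and dip_dish above 1 N and contact force between dip_dish and parts_pot below 0.1 N and contact force between the fingers and valve_ball below 0.1 N and linear speed of dip_dish below 0.03 m/s and angular speed of dip_dish below 0.15 rad/s and horizontal distance between valve_ball_center and dish_middle below 0.015 m and z of valve_ball_center in the frame of dip_dish between 0.015 and 0.03 m); the arm keeps its last pose, push and grip.
It fails at once if the ball rolls out of the middle of the dish (25 mm off) (horizontal distance between valve_ball_center and dish_middle above 0.025 m).
It fails at once if the dish is tipped by more than 0.2 rad (angle between dip_dish's own z axis and vertical above 0.2 rad).
It fails at once if a bystander is moved by more than 30 mm (distance of any of screwdriver_slot, screwdriver_cross, voltage_tester, tape_1, spare_bulb_1, pen_1 from where it was at the start of the episode above 0.03 m).
It also fails if it takes over 72 s, if anything falls off the work surface, if the arm or the gripper's body presses on something with over 40 N, if the wrist force passes 120 N, or if a joint passes its speed limit or range.

ROBOT

A 6-joint arm with a two-finger parallel gripper is mounted at the origin on a cart in front of the work surface, level with it; the furniture and walls round the work are solid. World frame = base frame: x ahead of the robot, y to its left, z up, the work surface at z = 0. Lengths are in m, angles in rad, forces in N, time in s.
With the tool pointing down it reaches from about 0.35 to 0.975 m from the base axis. Payload 17.4 kg.
Tool frame: the origin (TCP) lies between the finger pads; the fingertips stand 8 mm ahead of it and the grasp point (between the pads) lies 11 mm behind it (manip.nose_length is the distance from the TCP to the fingertips, in m); y points along the fingers, z is the direction in which the jaws open and shut, and the axes are right-handed (so a half turn about y gives the same grasp; the last joint's range is limited). The gripper opens to 85 mm and grips with 20 to 120 N. Pads are 22 mm wide; open, the fingers measure 114 mm over their backs; the gripper's body (76 mm by 85 mm) begins 54 mm behind the grasp point. The pads swing forward as they close: fully open they stand 13 mm farther back than shut.
Start: joints at [1.085, 0.116, 1.442, -0, 1.584, -0.038], TCP at [0.292, 0.608, 0.239] pointing down, gripper open.
Joint ranges: [-2.83, 2.83], [-0.83, 2.19], [0.07, 2.5], [-1.14, 4.28], [0.01, 3], [-2.97, 2.97]. Speed limits (rad/s): [1.89, 1.89, 2.22, 3.14, 3.14, 3.14].

INTERFACE

Orientations are given as a unit quaternion [x, y, z, w].
In Python, from bench import manip gives the robot as it stands.
- The arm moves only by the tool play_rows, never from a script. Its argument "targets" is a list of rows, each an object with "claw": the closure, from -1 (fully open) to 1 (shut); "slide": the shift along the tool's x, y, z in mm, a list of three; "yaw": the turn about the tool's y in degrees. In form: [{"claw": claw, "slide": [dx, dy, dz], "yaw": yaw}, ...]. A call has 1 to 10 rows; each row is the pose to reach, as a shift and turn from the pose commanded when the call began, along the tool's axes at that moment; what a row does not reach only later rows make up. A row lasts 1/10 s, in which the tool goes at most 50 mm and 8.59 degrees, less where a joint would pass 70% of its speed; a pose out of reach is approached as far as the arm can. A call with a gripper value outside its range is refused whole. The fingers move at their own pace and stop on an object; "newtons" is the grip in N (left out, the last holds). Time passes only in rows, so rows that repeat a pose let the fingers close. It gives the time, the measured TCP pose, the force and the opening at its end, in the units of the state.
- manip.observe(): the state, without advancing time (a new reading comes with each control period).
- manip.snapshot(name): name is "side" or "top" or "wrist"; returns the picture (480x640x3 uint8, red, green, blue); there is no depth.
- manip.camera_params(name): a dict with "fov_y" (degrees; the focal length in pixels is half the picture's height over the tangent of half this angle, whatever the lens; pixels are square), "cx", "cy" (the principal point, pixels), "k1" (the pictures are not rectified: a ray, as slopes to the right and down, at radius r is drawn at 1 + k1 r^2 times it, then the intrinsics apply), "extrinsics" (4x4, takes a point from camera to world coordinates); the wrist camera has in their place "hand_eye" (4x4, takes a point from camera to tool coordinates, whose origin is the TCP and whose axes are the tool frame's). Camera axes: x right, y up, looking along -z (the intrinsics and any distortion apply to the point x, -y, -z); pixel columns grow to the right and rows downward; lengths in m; the calibration is good to about 2 mm. A picture is of the moment at which its call begins: read the wrist's pose just before it. camera_params takes no time and is no camera call.
- manip.sign_off(): hands the job in, once; it reports no verdict.
Trained networks look in the newest picture that a camera, given by its name, has taken for a name from the list of things; names that differ only in an ending like _2 or _b are one class to them, and where a whole thing is asked for, a point or a joint stands for the part that bears it (a point fixed in the world has none). Each returns a list of dicts, best first, with "conf" (0 to 1); they miss things now and then, are a little off and sometimes report something else, mostly with a low value. They report only what shows in the picture. A call takes as long as a camera call.
- manip.search_frame(camera, query): "uv" ([column, row] in pixels, amid what is visible of it).
- manip.silhouettes(camera, query): "region" (480x640 bool, what is visible of it) and "uv" ([column, row] in pixels, amid what is visible of it).
The state is a dict: "clock": time; "q": joint angles; "joint_velocities": joint speeds; "effort": joint torques, N m; "ee_pos": TCP position; "orientation": TCP orientation; "ft_force": force on the tool from outside, world axes, zero at the start; "moment": the same for the moment, N m; "grip_width": finger opening in m.
Only numpy, scipy, OpenCV 4.12 (cv2) and the standard library are available. Lean on these libraries where they do the work, as an engineer would, in place of code of your own. Each camera call takes 0.05 s, during which the arm holds its last target.

## Working session

There is one attempt and no reset: what is moved stays moved. The work goes in short steps, Python scripts to look and compute and a tool call to move; the robot and the scene stay as the last step left them, time stands still between calls to the robot, and variables do not carry over. Pictures are saved under pics/ and viewed, and the job is handed in when it is done.

Besides the shell and the picture viewer there is one more tool, called in YAML: its name, and indented under it one key for each argument. play_rows: Moves the arm, as the interface text tells. Its arguments: {"type":"object","properties":{"targets":{"type":"array"},"newtons":{"type":"number"}},"required":["targets"]}

```bash
mkdir -p pics
cat > h.py <<'E'
import numpy as np, cv2
from scipy.spatial.transform import Rotation as R
from bench import manip
def cam(name,st=None):
    p=manip.camera_params(name)
    if 'extrinsics' in p: T=np.array(p['extrinsics'])
    else:
        st=st or manip.observe(); W=np.eye(4); W[:3,:3]=R.from_quat(st['orientation']).as_matrix(); W[:3,3]=st['ee_pos']; T=W@np.array(p['hand_eye'])
    f=240/np.tan(np.radians(p['fov_y'])/2)
    return T,f,p
def ray(c,uv):
    T,f,p=c; d=np.array([(uv[0]-p['cx'])/f,(uv[1]-p['cy'])/f]); s=d.copy()
    for _ in range(20): s=d/(1+p['k1']*(s@s))
    v=T[:3,:3]@np.array([s[0],-s[1],-1]); return T[:3,3],v
def atz(c,uv,z):
    o,v=ray(c,uv); return o+v*(z-o[2])/v[2]
def proj(c,P):
    T,f,p=c; q=np.linalg.inv(T)@np.append(P,1); s=np.array([q[0],-q[1]])/-q[2]; s=s*(1+p['k1']*(s@s)); return np.array([p['cx'],p['cy']])+f*s
def tri(rs):
    A=np.zeros((3,3));b=np.zeros(3)
    for o,v in rs:
        v=v/np.linalg.norm(v);M=np.eye(3)-np.outer(v,v);A+=M;b+=M@o
    return np.linalg.solve(A,b)
def snap(name,fn):
    st=manip.observe(); im=manip.snapshot(name); cv2.imwrite('pics/'+fn,im[:,:,::-1]); return st,im
E
python3 - <<'E'
from h import *
for n in ['side','top','wrist']:
    st,_=snap(n,n+'0.png')
    c=cam(n,st); print(n,c[1],c[2]['k1'],c[0][:3,3],c[0][:3,2])
    for q in ['parts_pot','pot_lid','lid_knob','dip_dish']:
        print(q,[(np.round(d['uv'],1),round(d['conf'],2)) for d in manip.search_frame(n,q)[:3]])
print(manip.observe())
print(R.from_quat(st['orientation']).as_matrix())
E
```

```text
side 467.7152229158041 -0.1148649223524534 [ 0.44357294 -0.85349348  0.67759212] [-0.08900011 -0.83335144  0.54553126]
parts_pot [(array([321.3, 268.6]), 0.88), (array([238.7, 212. ]), 0.17)]
pot_lid [(array([322.5, 244.1]), 0.79), (array([323. , 269.7]), 0.47)]
lid_knob [(array([326.4, 243.2]), 0.77)]
dip_dish [(array([268. , 200.2]), 0.19)]
top 469.5107704767891 0.04372260116326496 [0.40412487 0.03839669 1.20647272] [-0.10110466 -0.00289853  0.99487157]
parts_pot [(array([301.4, 182.7]), 0.59)]
pot_lid [(array([315.4, 219.1]), 0.71), (array([325.6, 254.6]), 0.18)]
lid_knob [(array([312. , 217.8]), 0.85)]
dip_dish []
wrist 371.3854223125858 -0.048600802966235694 [0.21851369 0.64321267 0.37346413] [-0.28099656  0.13601313  0.95002177]
parts_pot []
pot_lid []
lid_knob []
dip_dish []
{'clock': 0.75, 'q': array([ 1.08517602e+00,  1.15969920e-01,  1.44160459e+00, -2.94036529e-06,
        1.58401169e+00, -3.78387351e-02]), 'joint_velocities': array([-4.65099663e-04, -1.18804375e-03, -1.56132976e-03,  2.56576825e-04,
        1.38123467e-03, -6.52258554e-05]), 'effort': array([-7.66844387e-04, -7.31651330e+01, -6.32571745e+01, -1.98865990e-05,
        7.30306110e-04, -8.14167635e-06]), 'ee_pos': array([0.29228389, 0.60843395, 0.23932058]), 'orientation': array([-0.68945615,  0.15699378, -0.15699697,  0.68946002]), 'ft_force': array([0.27205299, 0.46497944, 0.73667718]), 'moment': array([ 0.04198745,  0.01875532, -0.00265976]), 'grip_width': 0.08576637122275285}
[[ 9.01407916e-01 -3.69232135e-05  4.32970863e-01]
 [-4.32970864e-01 -8.63673285e-06  9.01407916e-01]
 [-2.95434232e-05 -9.99999999e-01 -2.37718950e-05]]
```

View pics/side0.png

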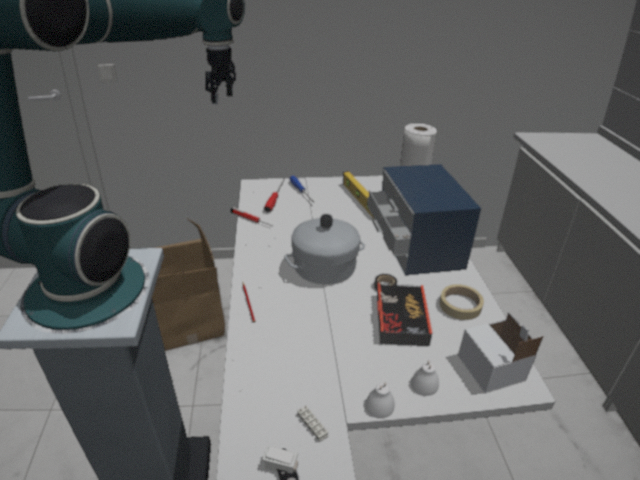

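View pics/top0.png

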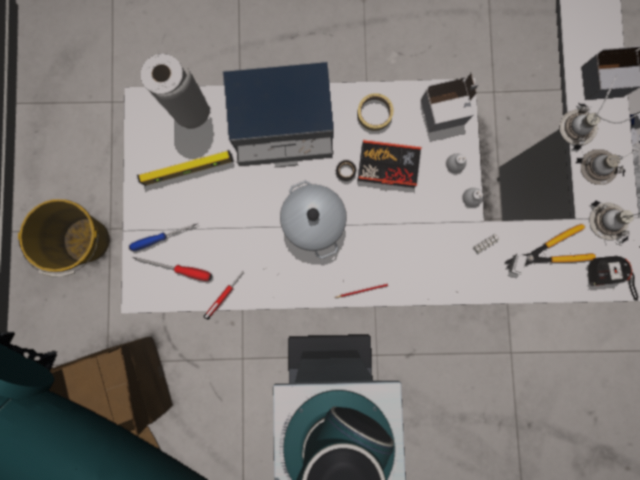

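Run:
```python
from h import *
c1,c2=cam('side'),cam('top')
print('knob',tri([ray(c1,[326.4,243.2]),ray(c2,[312,217.8])]),atz(c2,[312,217.8],.14),atz(c1,[326.4,243.2],.135))
snap('top','t1.png');m=manip.silhouettes('top','pot_lid')[0]['region']
ys,xs=np.nonzero(m); print(m.sum(),xs.min(),xs.max(),ys.min(),ys.max())
print('handles l/r')
for q in ['spare_bulb_1','tape_1','pen_1','voltage_tester','screwdriver_slot','screwdriver_cross']:
    print(q,[(np.round(d['uv']),round(d['conf'],2),np.round(atz(c2,d['uv'],.01),3)) for d in manip.search_frame('top',q)[:2]])
```

```text
knob [0.56024307 0.05133188 0.06395392] [0.54810514 0.0505365  0.14      ] [ 0.54840251 -0.0531695   0.135     ]
3538 279 346 185 250
handles l/r
spare_bulb_1 [(array([470., 196.]), 0.61, array([ 0.612, -0.355,  0.01 ]))]
tape_1 [(array([341., 174.]), 0.52, array([ 0.678, -0.027,  0.01 ]))]
pen_1 []
voltage_tester [(array([220., 299.]), 0.76, array([0.365, 0.29 , 0.01 ])), (array([311., 214.]), 0.15, array([0.575, 0.054, 0.01 ]))]
screwdriver_slot [(array([194., 273.]), 0.6, array([0.433, 0.354, 0.01 ]))]
screwdriver_cross [(array([144., 242.]), 0.73, array([0.515, 0.483, 0.01 ]))]
```

The search network put the side-view knob too low. In the picture it is at about (326,219), so I'll recompute from the pictures. The wire handles in the top view are at about (300,187) and (327,255).

Run:
```python
from h import *
c1,c2=cam('side'),cam('top')
T=cv2.imread('pics/top0.png');S=cv2.imread('pics/side0.png')
a=cv2.resize(T[165:275,255:375],None,fx=5,fy=5,interpolation=cv2.INTER_CUBIC);cv2.imwrite('pics/tc.png',a)
b=cv2.resize(S[200:300,270:380],None,fx=5,fy=5,interpolation=cv2.INTER_CUBIC);cv2.imwrite('pics/sc.png',b)
def dark(im,x0,x1,y0,y1,t=70):
    g=im[y0:y1,x0:x1].max(2); y,x=np.nonzero(g<t); return x.mean()+x0,y.mean()+y0,len(x)
k2=dark(T,300,326,204,228);k1=dark(S,314,338,208,232);print(k1,k2)
print(tri([ray(c1,k1[:2]),ray(c2,k2[:2])]),atz(c2,k2[:2],.135),atz(c1,k1[:2],.13))
```

```text
(np.float64(325.7950819672131), np.float64(221.13934426229508), 122) (np.float64(312.57142857142856), np.float64(214.79591836734693), 98)
[0.55788452 0.04914906 0.12613482] [0.55571766 0.04909638 0.135     ] [0.55799797 0.04299076 0.13      ]
```

View pics/tc.png

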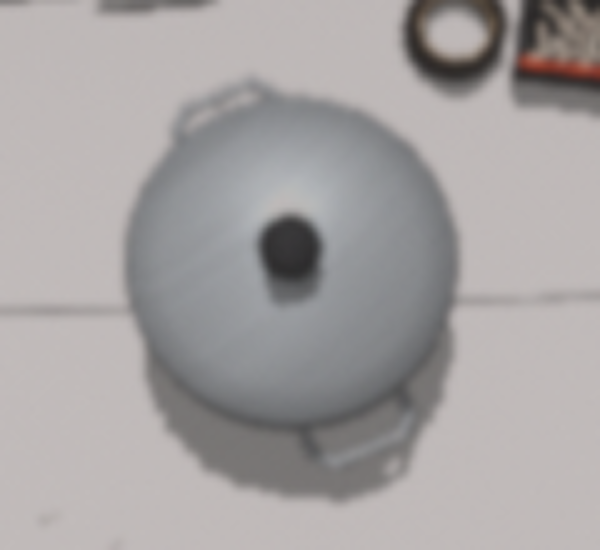

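View pics/sc.png

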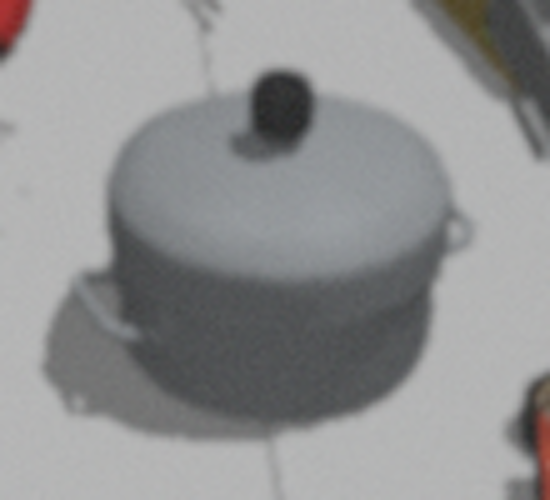

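Run:
```python
from h import *
c2=cam('top'); f=lambda u:[255+u[0]/5-.4,165+u[1]/5-.4]
a=atz(c2,f((214,103)),.043);b=atz(c2,f((369,446)),.043)
print(a,b,np.linalg.norm(a-b),(a+b)/2,np.degrees(np.arctan2(a[1]-b[1],a[0]-b[0])))
print(atz(c2,f((291,245)),.142))
st=manip.observe();M=R.from_quat(st['orientation']).as_matrix()
print('tool z az',np.degrees(np.arctan2(M[1,2],M[0,2])))
print(M.T@(np.array([.556,.047,.24])-st['ee_pos'])*1000)
```

```text
[0.64489411 0.08621075 0.043     ] [0.47009756 0.01333415 0.043     ] 0.18938013431483489 [0.55749584 0.04977245 0.043     ] 22.632348016666242
[0.55747333 0.04843139 0.142     ]
tool z az 64.34320079178993
[ 480.81770371   -0.69451657 -391.90028222]
```

play_rows:
  targets:
    - {"claw": -1, "slide": [240, -40, -196], "yaw": 65}
    - {"claw": -1, "slide": [240, -40, -196], "yaw": 65}
    - {"claw": -1, "slide": [240, -40, -196], "yaw": 65}
    - {"claw": -1, "slide": [240, -40, -196], "yaw": 65}
    - {"claw": -1, "slide": [240, -40, -196], "yaw": 65}
    - {"claw": -1, "slide": [480, -40, -392], "yaw": 131}
    - {"claw": -1, "slide": [480, -40, -392], "yaw": 131}
    - {"claw": -1, "slide": [480, -40, -392], "yaw": 131}
    - {"claw": -1, "slide": [480, -40, -392], "yaw": 131}
    - {"claw": -1, "slide": [480, -40, -392], "yaw": 131}

```text
clock: 2.15
ee_pos: [0.5039, 0.1556, 0.277]
orientation: [0.395, -0.586, 0.586, -0.396]
ft_force: [1.3, 0.7, 1.5]
grip_width: 0.0853
```

play_rows:
  targets:
    - {"claw": -1, "slide": [0, 0, 0], "yaw": 0}
    - {"claw": -1, "slide": [0, 0, 0], "yaw": 0}

```text
clock: 2.35
ee_pos: [0.5038, 0.1567, 0.2767]
orientation: [-0.397, 0.585, -0.585, 0.397]
ft_force: [-0.0, 0.2, 0.1]
grip_width: 0.0855
```

```bash
cat >> h.py <<'E'
def to(target,az=None):
    st=manip.observe();M=R.from_quat(st['orientation']).as_matrix()
    a0=np.degrees(np.arctan2(M[1,2],M[0,2])); 
    print('pos',np.round(st['ee_pos'],4),'az',round(a0,2),'q',np.round(st['q'],2),'tilt',np.round(M[:,1],4))
    print('slide',np.round(M.T@(np.array(target)-st['ee_pos'])*1000,1),'yaw',None if az is None else round((a0-az+180)%360-180,2))
E
python3 -c "
from h import *
to([.556,.047,.27],-67.4)"
```

```text
pos [0.5038 0.1567 0.2767] az -21.69 q [ 0.25 -0.21  1.7   0.    1.66  0.63] tilt [ 0.e+00  2.e-04 -1.e+00]
slide [82.6  6.7 89. ] yaw 45.71
```

play_rows:
  targets:
    - {"claw": -1, "slide": [82, 6, 89], "yaw": 45.7}
    - {"claw": -1, "slide": [82, 6, 89], "yaw": 45.7}
    - {"claw": -1, "slide": [82, 6, 89], "yaw": 45.7}
    - {"claw": -1, "slide": [82, 6, 89], "yaw": 45.7}
    - {"claw": -1, "slide": [82, 6, 89], "yaw": 45.7}
    - {"claw": -1, "slide": [82, 6, 89], "yaw": 45.7}
    - {"claw": -1, "slide": [82, 6, 89], "yaw": 45.7}
    - {"claw": -1, "slide": [82, 6, 89], "yaw": 45.7}

```text
clock: 3.15
ee_pos: [0.5559, 0.0496, 0.2707]
orientation: [-0.141, 0.693, -0.693, 0.141]
ft_force: [-0.5, -0.4, 0.9]
grip_width: 0.0855
```

Run:
```python
from h import *
st,im=snap('wrist','w1.png')
c=cam('wrist',st)
for q in ['lid_knob','pot_lid','parts_pot']:
  for d in manip.silhouettes('wrist',q)[:2]:
    m=d['region']; y,x=np.nonzero(m); print(q,round(d['conf'],2),np.round(d['uv'],1),m.sum(),x.min(),x.max(),y.min(),y.max(),atz(c,d['uv'],.14))
print(proj(c,[.557,.049,.142]))
to([.557,.049,.121],-67.4)
```

```text
lid_knob 0.65 [319.2 209.4] 25099 229 408 118 295 [0.57168575 0.05451907 0.14      ]
pot_lid 0.7 [317.8 206.5] 24951 229 408 119 295 [0.57328006 0.05630565 0.14      ]
parts_pot 0.77 [320.7 106.7] 568 291 353 97 123 [0.6374562  0.08138944 0.14      ]
[318.31359437 230.76309938]
pos [0.556  0.0489 0.2707] az -67.21 q [ 0.04 -0.15  1.65  0.    1.64  1.22] tilt [ 0.  0. -1.]
slide [ -0.9 149.7   0.3] yaw 0.19
```

View pics/w1.png

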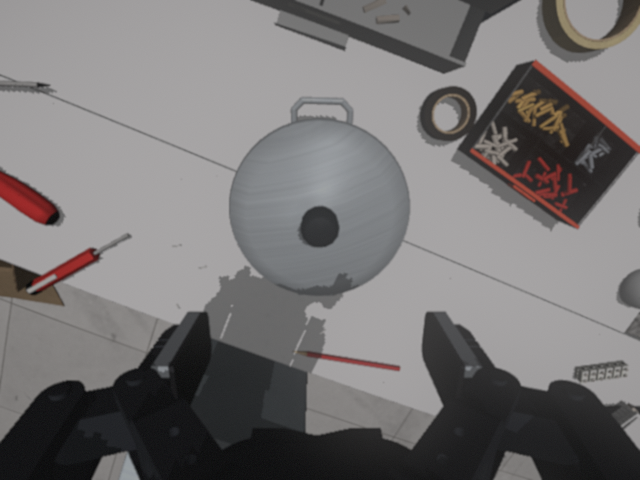

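Run:
```python
from h import *
c=cam('wrist'); im=cv2.imread('pics/w1.png')
g=im[195:260,290:350].max(2);y,x=np.nonzero(g<60);print(x.min()+290,x.max()+290,y.min()+195,y.max()+195)
for uv in [(319.5,(y.min()+y.max())/2+195)]: print(uv,atz(c,uv,.138))
print('lid',atz(c,(318.5,206.8),.066))
# handle axis
a=atz(c,(300,98),.043);b=atz(c,(344,98),.043);print(a,b,np.degrees(np.arctan2(b[1]-a[1],b[0]-a[0])))
to([.557,.049,.121],-67.4)
```

```text
301 337 208 245
(319.5, np.float64(226.5)) [0.55940975 0.04827674 0.138     ]
lid [0.55801455 0.04800265 0.066     ]
[0.64066473 0.10109971 0.043     ] [0.65628876 0.06394007 0.043     ] -67.19533160838094
pos [0.556  0.0489 0.2707] az -67.21 q [ 0.04 -0.15  1.65  0.    1.64  1.22] tilt [ 0.  0. -1.]
slide [ -0.9 149.7   0.3] yaw 0.19
```

play_rows:
  targets:
    - {"claw": -1, "slide": [-1.5, 40, 1.5], "yaw": 0}
    - {"claw": -1, "slide": [-1.5, 80, 1.5], "yaw": 0}
    - {"claw": -1, "slide": [-1.5, 110, 1.5], "yaw": 0}
    - {"claw": -1, "slide": [-1.5, 130, 1.5], "yaw": 0}
    - {"claw": -1, "slide": [-1.5, 145, 1.5], "yaw": 0}
    - {"claw": -1, "slide": [-1.5, 149, 1.5], "yaw": 0}
    - {"claw": -1, "slide": [-1.5, 149, 1.5], "yaw": 0}
    - {"claw": 0, "slide": [-1.5, 149, 1.5], "yaw": 0}
    - {"claw": 0, "slide": [-1.5, 149, 1.5], "yaw": 0}
    - {"claw": 0, "slide": [-1.5, 149, 1.5], "yaw": 0}
  newtons: 40

```text
clock: 4.35
ee_pos: [0.5583, 0.0478, 0.1225]
orientation: [0.139, -0.693, 0.693, -0.14]
ft_force: [0.7, 0.4, 0.1]
grip_width: 0.0443
```

play_rows:
  targets:
    - {"claw": 1, "slide": [0, 0, 0], "yaw": 0}
    - {"claw": 1, "slide": [0, 0, 0], "yaw": 0}
    - {"claw": 1, "slide": [0, 0, 0], "yaw": 0}
    - {"claw": 1, "slide": [0, 0, 0], "yaw": 0}
    - {"claw": 1, "slide": [0, 0, 0], "yaw": 0}
    - {"claw": 1, "slide": [0, 0, 0], "yaw": 0}

```text
clock: 4.95
ee_pos: [0.5583, 0.0478, 0.1223]
orientation: [0.139, -0.693, 0.693, -0.139]
ft_force: [-1.2, 0.7, 6.7]
grip_width: 0.0286
```

play_rows:
  targets:
    - {"claw": 1, "slide": [0, -5, 0], "yaw": 0}
    - {"claw": 1, "slide": [0, -12, 0], "yaw": 0}
    - {"claw": 1, "slide": [0, -22, 0], "yaw": 0}
    - {"claw": 1, "slide": [0, -34, 0], "yaw": 0}
    - {"claw": 1, "slide": [0, -48, 0], "yaw": 0}
    - {"claw": 1, "slide": [0, -64, 0], "yaw": 0}
    - {"claw": 1, "slide": [0, -80, 0], "yaw": 0}
    - {"claw": 1, "slide": [0, -92, 0], "yaw": 0}
    - {"claw": 1, "slide": [0, -100, 0], "yaw": 0}
    - {"claw": 1, "slide": [0, -100, 0], "yaw": 0}

```text
clock: 5.95
ee_pos: [0.5584, 0.0478, 0.223]
orientation: [0.139, -0.693, 0.693, -0.14]
ft_force: [-0.3, 0.3, -1.9]
grip_width: 0.029
```

Run:
```python
from h import *
st,im=snap('side','s2.png'); print(st['ft_force'],st['grip_width'])
to([.51,-.20,.222])
```

```text
[-0.27964933  0.30464168 -1.87112143] 0.028977571686945706
pos [0.5581 0.0478 0.2219] az -67.3 q [ 0.04 -0.13  1.71  0.    1.56  1.21] tilt [ 4.e-04  0.e+00 -1.e+00]
slide [ 1.4e+02 -1.0e-01  2.1e+02] yaw None
```

View pics/s2.png

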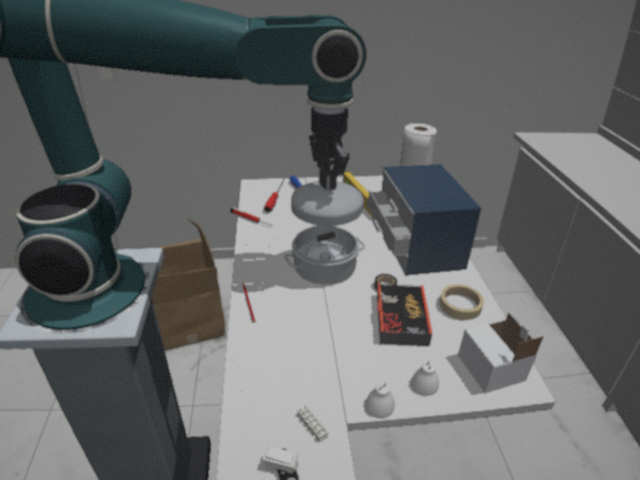

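play_rows:
  targets:
    - {"claw": 1, "slide": [6, 0, 9], "yaw": 0}
    - {"claw": 1, "slide": [18, 0, 27], "yaw": 0}
    - {"claw": 1, "slide": [36, 0, 54], "yaw": 0}
    - {"claw": 1, "slide": [56, 0, 84], "yaw": 0}
    - {"claw": 1, "slide": [76, 0, 114], "yaw": 0}
    - {"claw": 1, "slide": [96, 0, 144], "yaw": 0}
    - {"claw": 1, "slide": [116, 0, 174], "yaw": 0}
    - {"claw": 1, "slide": [130, 0, 195], "yaw": 0}
    - {"claw": 1, "slide": [138, 0, 207], "yaw": 0}
    - {"claw": 1, "slide": [140, 0, 210], "yaw": 0}

```text
clock: 7.0
ee_pos: [0.5094, -0.2012, 0.2211]
orientation: [-0.139, 0.694, -0.693, 0.138]
ft_force: [0.4, -0.5, -1.8]
grip_width: 0.0288
```

Run:
```python
from h import *
st,im=snap('side','s3.png'); snap('top','t3.png')
to([.51,-.20,.058])
```

```text
pos [ 0.5098 -0.1999  0.2213] az -67.33 q [-0.42 -0.16  1.74  0.    1.56  0.75] tilt [-4.e-04  4.e-04 -1.e+00]
slide [-1.000e-01  1.633e+02  3.000e-01] yaw None
```

View pics/t3.png

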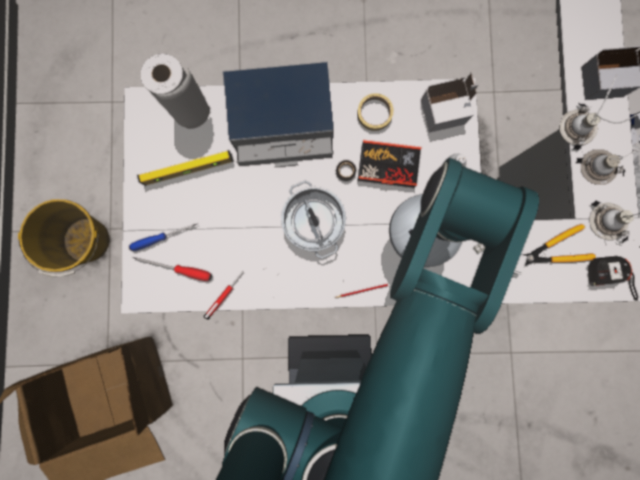

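play_rows:
  targets:
    - {"claw": 1, "slide": [0, 12, 0], "yaw": 0}
    - {"claw": 1, "slide": [0, 40, 0], "yaw": 0}
    - {"claw": 1, "slide": [0, 75, 0], "yaw": 0}
    - {"claw": 1, "slide": [0, 105, 0], "yaw": 0}
    - {"claw": 1, "slide": [0, 130, 0], "yaw": 0}
    - {"claw": 1, "slide": [0, 146, 0], "yaw": 0}
    - {"claw": 1, "slide": [0, 154, 0], "yaw": 0}
    - {"claw": 1, "slide": [0, 158, 0], "yaw": 0}
    - {"claw": 1, "slide": [0, 160, 0], "yaw": 0}
    - {"claw": 1, "slide": [0, 161, 0], "yaw": 0}

```text
clock: 8.1
ee_pos: [0.5104, -0.2001, 0.0615]
orientation: [0.139, -0.693, 0.694, -0.14]
ft_force: [0.2, -0.3, -2.1]
grip_width: 0.0287
```

play_rows:
  targets:
    - {"claw": 1, "slide": [0, 0.5, 0], "yaw": 0}
    - {"claw": 1, "slide": [0, 1, 0], "yaw": 0}
    - {"claw": 1, "slide": [0, 1.5, 0], "yaw": 0}
    - {"claw": 1, "slide": [0, 2, 0], "yaw": 0}
    - {"claw": 1, "slide": [0, 2, 0], "yaw": 0}

```text
clock: 8.6
ee_pos: [0.5099, -0.2, 0.0587]
orientation: [-0.139, 0.693, -0.693, 0.139]
ft_force: [0.9, 0.5, -1.8]
grip_width: 0.0285
```

play_rows:
  targets:
    - {"claw": 1, "slide": [0, 0.5, 0], "yaw": 0}
    - {"claw": 1, "slide": [0, 1, 0], "yaw": 0}
    - {"claw": 1, "slide": [0, 1, 0], "yaw": 0}

```text
clock: 8.9
ee_pos: [0.51, -0.2, 0.0583]
orientation: [0.139, -0.693, 0.693, -0.139]
ft_force: [-2.7, 1.2, 6.1]
grip_width: 0.0284
```

play_rows:
  targets:
    - {"claw": 1, "slide": [0, 0.5, 0], "yaw": 0}
    - {"claw": 1, "slide": [0, 1, 0], "yaw": 0}
    - {"claw": 1, "slide": [0, 1, 0], "yaw": 0}

```text
clock: 9.2
ee_pos: [0.5102, -0.2001, 0.0583]
orientation: [0.139, -0.693, 0.693, -0.139]
ft_force: [-8.7, 4.1, 16.7]
grip_width: 0.029
```

Contact made. I'll ease back 1 mm, release and rise.

play_rows:
  targets:
    - {"claw": 1, "slide": [0, -1, 0], "yaw": 0}
    - {"claw": 0.2, "slide": [0, -1, 0], "yaw": 0}
    - {"claw": 0, "slide": [0, -1, 0], "yaw": 0}
    - {"claw": -0.5, "slide": [0, -1, 0], "yaw": 0}
    - {"claw": -1, "slide": [0, -1, 0], "yaw": 0}
    - {"claw": -1, "slide": [0, -1, 0], "yaw": 0}
    - {"claw": -1, "slide": [0, -1, 0], "yaw": 0}
    - {"claw": -1, "slide": [0, -1, 0], "yaw": 0}

```text
clock: 10.0
ee_pos: [0.5099, -0.2, 0.0577]
orientation: [0.139, -0.693, 0.693, -0.139]
ft_force: [0.1, -0.3, 0.1]
grip_width: 0.0855
```

play_rows:
  targets:
    - {"claw": -1, "slide": [0, -10, 0], "yaw": 0}
    - {"claw": -1, "slide": [0, -30, 0], "yaw": 0}
    - {"claw": -1, "slide": [0, -60, 0], "yaw": 0}
    - {"claw": -1, "slide": [0, -100, 0], "yaw": 0}
    - {"claw": -1, "slide": [0, -140, 0], "yaw": 0}
    - {"claw": -1, "slide": [0, -180, 0], "yaw": 0}
    - {"claw": -1, "slide": [0, -210, 0], "yaw": 0}
    - {"claw": -1, "slide": [0, -210, 0], "yaw": 0}

```text
clock: 10.8
ee_pos: [0.5107, -0.2003, 0.2734]
orientation: [0.137, -0.692, 0.695, -0.141]
ft_force: [-0.2, 0.3, -0.9]
grip_width: 0.0853
```

Run:
```python
from h import *
st,im=snap('side','s4.png'); 
to([.558,.048,.27],-67.3)
```

```text
pos [ 0.5103 -0.2001  0.2706] az -67.3 q [-0.42 -0.17  1.67 -0.    1.64  0.75] tilt [ 0.0037 -0.0016 -1.    ]
slide [-139.7    0.3 -210.5] yaw -0.0
```

View pics/s4.png

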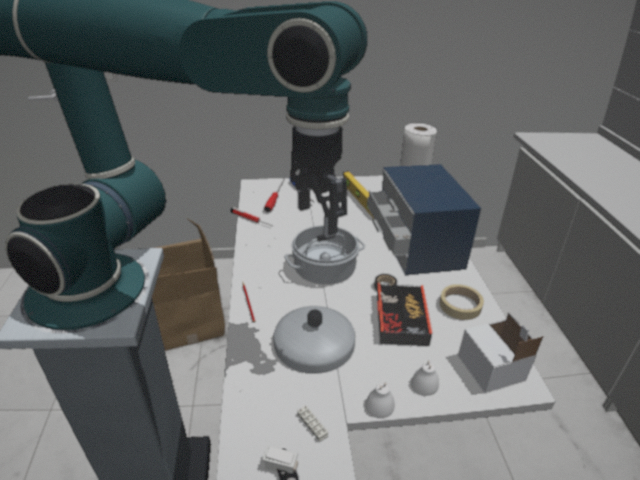

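The lid lies flat at about (315,340), clear of everything. Now back over the pot.

play_rows:
  targets:
    - {"claw": -1, "slide": [-20, 0, -30], "yaw": 0}
    - {"claw": -1, "slide": [-47, 0, -70], "yaw": 0}
    - {"claw": -1, "slide": [-74, 0, -111], "yaw": 0}
    - {"claw": -1, "slide": [-100, 0, -150], "yaw": 0}
    - {"claw": -1, "slide": [-122, 0, -183], "yaw": 0}
    - {"claw": -1, "slide": [-135, 0, -203], "yaw": 0}
    - {"claw": -1, "slide": [-139.5, 0, -210], "yaw": 0}
    - {"claw": -1, "slide": [-139.5, 0, -210], "yaw": 0}
    - {"claw": -1, "slide": [-139.5, 0, -210], "yaw": 0}

```text
clock: 11.75
ee_pos: [0.5574, 0.0468, 0.2673]
orientation: [0.139, -0.693, 0.693, -0.139]
ft_force: [-0.2, 0.1, 0.3]
grip_width: 0.085
```

Run:
```python
from h import *
st,im=snap('wrist','w5.png'); c=cam('wrist',st)
for q in ['bow_grip','valve_ball','parts_pot']:
  for d in manip.silhouettes('wrist',q)[:2]:
    m=d['region']; y,x=np.nonzero(m); print(q,round(d['conf'],2),np.round(d['uv'],1),m.sum(),x.min(),x.max(),y.min(),y.max())
print(proj(c,[.558,.048,.093]))
to([.558,.048,.075],-67.3)
```

```text
bow_grip 0.93 [315.6 198. ] 8361 260 373 143 261
bow_grip 0.74 [ 22.9 202.8] 1520 0 55 176 227
valve_ball 0.64 [322.8 199.6] 227 303 329 189 211
valve_ball 0.28 [ 62.6 269.5] 1339 21 124 235 296
parts_pot 0.66 [308.1 251.8] 14957 230 401 97 296
[315.76738746 215.07783255]
pos [0.5575 0.0466 0.2677] az -67.37 q [ 0.04 -0.14  1.65 -0.    1.63  1.21] tilt [ 0.e+00 -1.e-04 -1.e+00]
slide [ -1.  192.7  -1.1] yaw -0.07
```

View pics/w5.png

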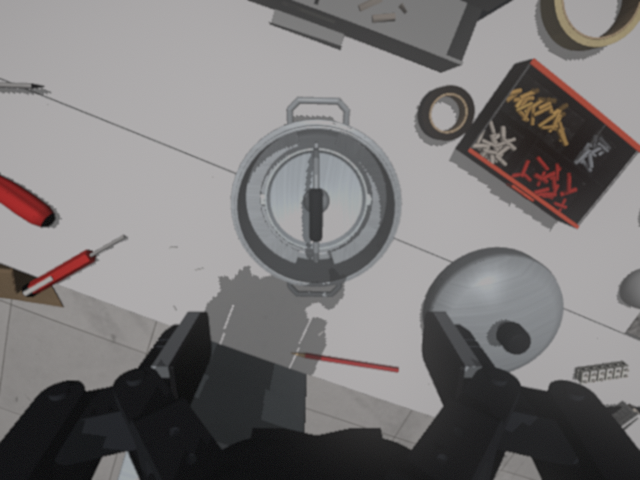

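play_rows:
  targets:
    - {"claw": -1, "slide": [-1, 20, -1], "yaw": 0}
    - {"claw": -1, "slide": [-1, 55, -1], "yaw": 0}
    - {"claw": -1, "slide": [-1, 90, -1], "yaw": 0}
    - {"claw": -1, "slide": [-1, 115, -1], "yaw": 0}
    - {"claw": -1, "slide": [-1, 130, -1], "yaw": 0}
    - {"claw": -1, "slide": [-1, 135, -1], "yaw": 0}
    - {"claw": -1, "slide": [-1, 135, -1], "yaw": 0}
    - {"claw": -1, "slide": [-1, 135, -1], "yaw": 0}

```text
clock: 12.75
ee_pos: [0.5587, 0.0488, 0.1341]
orientation: [0.139, -0.693, 0.693, -0.14]
ft_force: [0.5, -0.1, 0.2]
grip_width: 0.0855
```

Run:
```python
from h import *
st,im=snap('wrist','w6.png'); c=cam('wrist',st)
T,f,p=c
print(proj(c,[.558,.048,.093]))
to([.558,.048,.075],-67.3)
```

```text
[318.24906862 282.40067897]
pos [0.5587 0.0489 0.1342] az -67.3 q [ 0.04 -0.09  1.82 -0.    1.41  1.22] tilt [ 0.002  0.    -1.   ]
slide [ 1.1 59.2  0.5] yaw -0.0
```

View pics/w6.png

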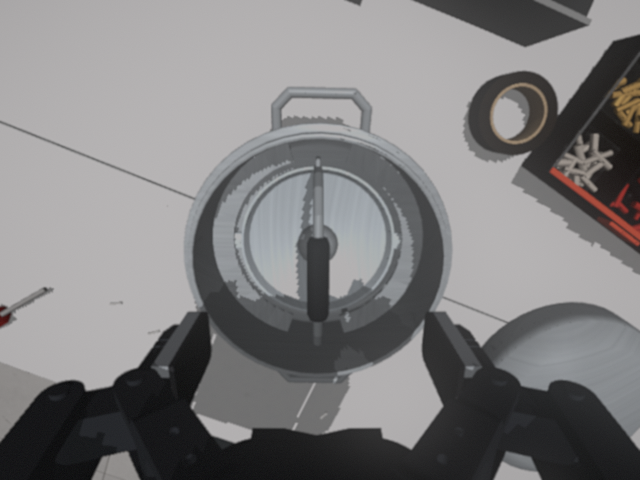

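play_rows:
  targets:
    - {"claw": -1, "slide": [0.3, 15, 0.5], "yaw": 0}
    - {"claw": -1, "slide": [0.3, 30, 0.5], "yaw": 0}
    - {"claw": -1, "slide": [0.3, 42, 0.5], "yaw": 0}
    - {"claw": -1, "slide": [0.3, 52, 0.5], "yaw": 0}
    - {"claw": -1, "slide": [0.3, 57, 0.5], "yaw": 0}
    - {"claw": -1, "slide": [0.3, 59, 0.5], "yaw": 0}
    - {"claw": -0.5, "slide": [0.3, 59, 0.5], "yaw": 0}
    - {"claw": 0, "slide": [0.3, 59, 0.5], "yaw": 0}
    - {"claw": 0.2, "slide": [0.3, 59, 0.5], "yaw": 0}
    - {"claw": 0.4, "slide": [0.3, 59, 0.5], "yaw": 0}
  newtons: 30

```text
clock: 13.8
ee_pos: [0.5582, 0.0483, 0.0741]
orientation: [0.139, -0.693, 0.693, -0.139]
ft_force: [-0.9, -0.5, 0.3]
grip_width: 0.0281
```

Run:
```python
from h import *
st,im=snap('wrist','w7.png'); print(st['grip_width'],st['ft_force'])
to([.558,.048,.075],-67.3)
```

```text
0.028067853360594936 [-0.88141443 -0.46263583  0.30857641]
pos [0.5581 0.0483 0.074 ] az -67.3 q [ 0.04 -0.04  1.87 -0.    1.3   1.22] tilt [ 4.e-04  0.e+00 -1.e+00]
slide [ 0.3 -1.   0.2] yaw -0.0
```

View pics/w7.png

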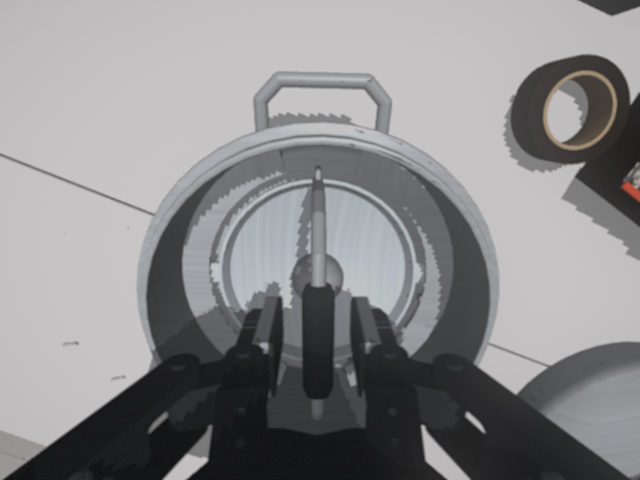

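The grip bar (x 303–333) is centred between the pads, with gaps of about 20 and 19 px. I'll close gently.

play_rows:
  targets:
    - {"claw": 0.5, "slide": [0, 0, 0], "yaw": 0}
    - {"claw": 0.58, "slide": [0, 0, 0], "yaw": 0}
    - {"claw": 0.64, "slide": [0, 0, 0], "yaw": 0}
    - {"claw": 0.68, "slide": [0, 0, 0], "yaw": 0}
    - {"claw": 0.72, "slide": [0, 0, 0], "yaw": 0}
    - {"claw": 0.76, "slide": [0, 0, 0], "yaw": 0}
    - {"claw": 0.85, "slide": [0, 0, 0], "yaw": 0}
    - {"claw": 1, "slide": [0, 0, 0], "yaw": 0}
    - {"claw": 1, "slide": [0, 0, 0], "yaw": 0}
    - {"claw": 1, "slide": [0, 0, 0], "yaw": 0}

```text
clock: 14.85
ee_pos: [0.5581, 0.0483, 0.0738]
orientation: [0.139, -0.693, 0.693, -0.139]
ft_force: [2.3, -2.6, -0.2]
grip_width: 0.0115
```

Run:
```python
from h import *
st,im=snap('wrist','w8.png'); print(st['grip_width'],st['ft_force'],st['moment'])
```

```text
0.011469288657517111 [ 2.29784727 -2.63878266 -0.19889697] [-0.3254664  -0.12443551 -0.02755994]
```

View pics/w8.png

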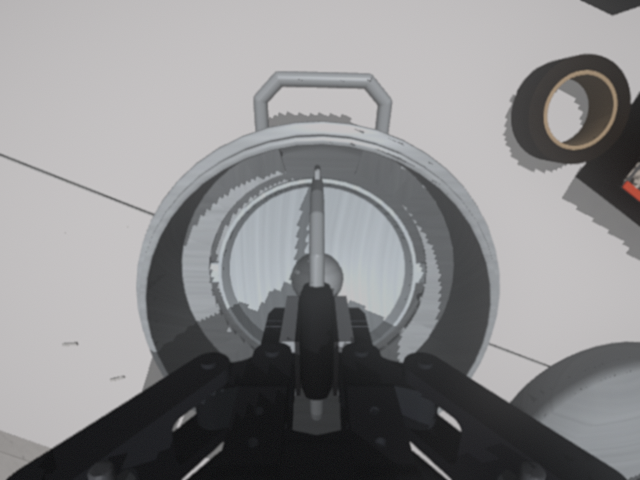

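play_rows:
  targets:
    - {"claw": 1, "slide": [0, 0, 0.3], "yaw": 0}
    - {"claw": 1, "slide": [0, 0, 0.6], "yaw": 0}
    - {"claw": 1, "slide": [0, 0, 0.6], "yaw": 0}

```text
clock: 15.2
ee_pos: [0.5582, 0.0479, 0.0737]
orientation: [-0.139, 0.693, -0.693, 0.139]
ft_force: [-0.2, 0.2, 0.3]
grip_width: 0.0118
```

play_rows:
  targets:
    - {"claw": 1, "slide": [0, -0.5, 0], "yaw": 0}
    - {"claw": 1, "slide": [0, -1, 0], "yaw": 0}
    - {"claw": 1, "slide": [0, -1, 0], "yaw": 0}
  newtons: 50

```text
clock: 15.5
ee_pos: [0.5581, 0.0478, 0.0745]
orientation: [-0.139, 0.693, -0.693, 0.139]
ft_force: [-0.1, 0.1, -3.2]
grip_width: 0.0113
```

Run:
```python
from h import *
st,im=snap('wrist','w9.png'); print(st['grip_width'],st['ft_force'],st['moment'])
to([.558,.048,.075],22.7)
```

```text
0.011326293811330029 [-0.05845814  0.12584509 -3.16623406] [ 0.02406385 -0.00629393  0.0287213 ]
pos [0.5581 0.0478 0.0744] az -67.3 q [ 0.04 -0.04  1.87  0.    1.31  1.21] tilt [-5.e-04 -0.e+00 -1.e+00]
slide [ 0.  -0.6 -0.2] yaw -90.0
```

View pics/w9.png

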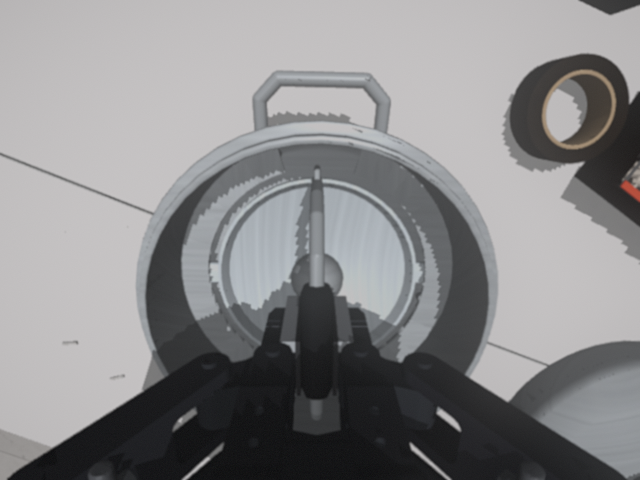

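play_rows:
  targets:
    - {"claw": 1, "slide": [0, 0, 0], "yaw": -1}
    - {"claw": 1, "slide": [0, 0, 0], "yaw": -3}
    - {"claw": 1, "slide": [0, 0, 0], "yaw": -6}
    - {"claw": 1, "slide": [0, 0, 0], "yaw": -9}
    - {"claw": 1, "slide": [0, 0, 0], "yaw": -12}
    - {"claw": 1, "slide": [0, 0, 0], "yaw": -15}
    - {"claw": 1, "slide": [0, 0, 0], "yaw": -18}
    - {"claw": 1, "slide": [0, 0, 0], "yaw": -21}
    - {"claw": 1, "slide": [0, 0, 0], "yaw": -23}
    - {"claw": 1, "slide": [0, 0, 0], "yaw": -24}

```text
clock: 16.55
ee_pos: [0.5582, 0.0478, 0.0746]
orientation: [-0.281, 0.649, -0.649, 0.281]
ft_force: [0.3, -0.4, -3.2]
grip_width: 0.0113
```

play_rows:
  targets:
    - {"claw": 1, "slide": [0, 0, 0], "yaw": -1}
    - {"claw": 1, "slide": [0, 0, 0], "yaw": -3}
    - {"claw": 1, "slide": [0, 0, 0], "yaw": -6}
    - {"claw": 1, "slide": [0, 0, 0], "yaw": -9}
    - {"claw": 1, "slide": [0, 0, 0], "yaw": -12}
    - {"claw": 1, "slide": [0, 0, 0], "yaw": -15}
    - {"claw": 1, "slide": [0, 0, 0], "yaw": -18}
    - {"claw": 1, "slide": [0, 0, 0], "yaw": -21}
    - {"claw": 1, "slide": [0, 0, 0], "yaw": -23}
    - {"claw": 1, "slide": [0, 0, 0], "yaw": -24}

```text
clock: 17.55
ee_pos: [0.5582, 0.0478, 0.0747]
orientation: [-0.41, 0.576, -0.576, 0.409]
ft_force: [-0.3, 1.0, -3.6]
grip_width: 0.0109
```

Run:
```python
from h import *
st,im=snap('wrist','w10.png'); print(st['grip_width'],st['ft_force'],st['moment'])
to([.558,.048,.075],22.7)
```

```text
0.010881487786069175 [-0.3388711   0.98169271 -3.56991117] [ 0.02443578 -0.01751962 -0.05246546]
pos [0.5583 0.0478 0.0746] az -19.2 q [ 0.04 -0.04  1.87 -0.    1.31  0.37] tilt [-1.e-04 -0.e+00 -1.e+00]
slide [-0.1 -0.4 -0.3] yaw -41.9
```

View pics/w10.png

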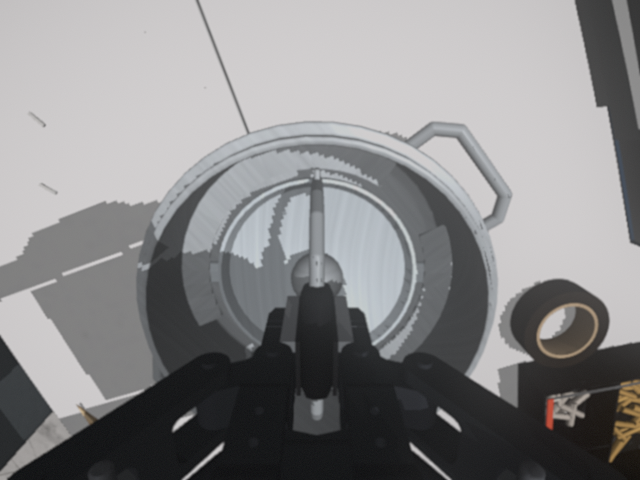

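The dish turns with the gripper, and the ball stays central at about (317,268). I'll finish the turn.

play_rows:
  targets:
    - {"claw": 1, "slide": [0, 0, 0], "yaw": -1}
    - {"claw": 1, "slide": [0, 0, 0], "yaw": -3}
    - {"claw": 1, "slide": [0, 0, 0], "yaw": -6}
    - {"claw": 1, "slide": [0, 0, 0], "yaw": -9}
    - {"claw": 1, "slide": [0, 0, 0], "yaw": -12}
    - {"claw": 1, "slide": [0, 0, 0], "yaw": -15}
    - {"claw": 1, "slide": [0, 0, 0], "yaw": -18}
    - {"claw": 1, "slide": [0, 0, 0], "yaw": -20}
    - {"claw": 1, "slide": [0, 0, 0], "yaw": -21}
    - {"claw": 1, "slide": [0, 0, 0], "yaw": -21}

```text
clock: 18.6
ee_pos: [0.5583, 0.0478, 0.0747]
orientation: [0.507, -0.493, 0.493, -0.507]
ft_force: [-0.3, 0.3, -2.5]
grip_width: 0.0111
```

play_rows:
  targets:
    - {"claw": 1, "slide": [0, 0, 0], "yaw": -1}
    - {"claw": 1, "slide": [0, 0, 0], "yaw": -3}
    - {"claw": 1, "slide": [0, 0, 0], "yaw": -6}
    - {"claw": 1, "slide": [0, 0, 0], "yaw": -9}
    - {"claw": 1, "slide": [0, 0, 0], "yaw": -12}
    - {"claw": 1, "slide": [0, 0, 0], "yaw": -15}
    - {"claw": 1, "slide": [0, 0, 0], "yaw": -18}
    - {"claw": 1, "slide": [0, 0, 0], "yaw": -20}
    - {"claw": 1, "slide": [0, 0, 0], "yaw": -21}
    - {"claw": 1, "slide": [0, 0, 0], "yaw": -21}

```text
clock: 19.6
ee_pos: [0.5583, 0.0478, 0.0747]
orientation: [0.589, -0.392, 0.392, -0.589]
ft_force: [-0.7, -0.2, -2.9]
grip_width: 0.0108
```

Run:
```python
from h import *
st,im=snap('wrist','w11.png'); print(st['grip_width'],st['ft_force'],st['moment'])
to([.558,.048,.075],22.7)
```

```text
0.01075781049954192 [-0.74461316 -0.17588671 -2.91932137] [0.02369213 0.02454064 0.01350065]
pos [0.5583 0.0478 0.0747] az 22.66 q [ 0.04 -0.04  1.87  0.    1.31 -0.36] tilt [ 0.  0. -1.]
slide [-0.3 -0.3 -0.2] yaw -0.04
```

View pics/w11.png

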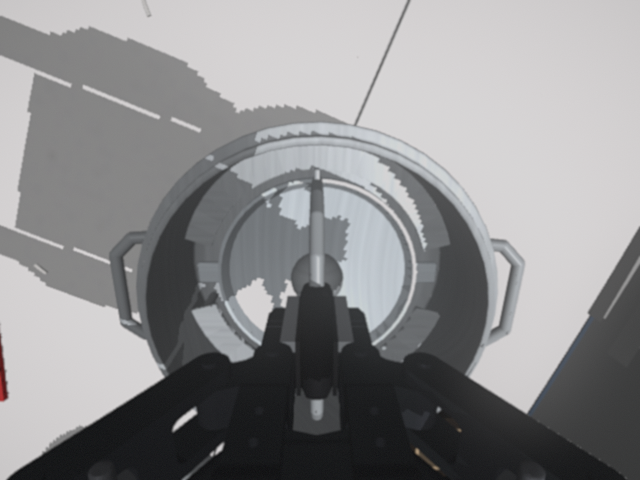

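The ears show at (205,270) and (427,270), centred in the slots. I'll lift slowly.

play_rows:
  targets:
    - {"claw": 1, "slide": [0, -0.5, 0], "yaw": 0}
    - {"claw": 1, "slide": [0, -1.5, 0], "yaw": 0}
    - {"claw": 1, "slide": [0, -3, 0], "yaw": 0}
    - {"claw": 1, "slide": [0, -5, 0], "yaw": 0}
    - {"claw": 1, "slide": [0, -7, 0], "yaw": 0}
    - {"claw": 1, "slide": [0, -9, 0], "yaw": 0}
    - {"claw": 1, "slide": [0, -11, 0], "yaw": 0}
    - {"claw": 1, "slide": [0, -13, 0], "yaw": 0}
    - {"claw": 1, "slide": [0, -14.5, 0], "yaw": 0}
    - {"claw": 1, "slide": [0, -15, 0], "yaw": 0}

```text
clock: 20.65
ee_pos: [0.5583, 0.0478, 0.0899]
orientation: [-0.589, 0.392, -0.392, 0.589]
ft_force: [0.8, 0.1, -2.6]
grip_width: 0.0111
```

Run:
```python
from h import *
st,im=snap('wrist','w12.png'); print(st['grip_width'],st['ft_force'],st['moment'])
to([.558,.048,.075],22.7)
```

```text
0.011121642993584703 [ 0.8258977   0.10010597 -2.6480254 ] [ 0.01352041 -0.04963663  0.00231616]
pos [0.5583 0.0478 0.0899] az 22.7 q [ 0.04 -0.05  1.86  0.    1.33 -0.36] tilt [ 2.e-04  0.e+00 -1.e+00]
slide [-0.3 14.9 -0.2] yaw -0.0
```

View pics/w12.png

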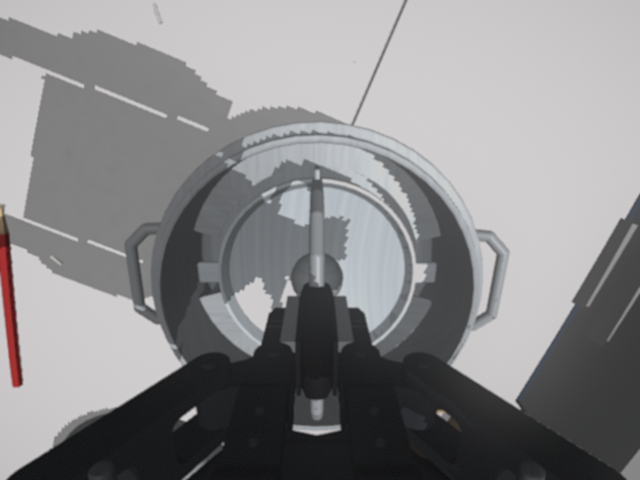

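play_rows:
  targets:
    - {"claw": 1, "slide": [0, -1, 0], "yaw": 0}
    - {"claw": 1, "slide": [0, -4, 0], "yaw": 0}
    - {"claw": 1, "slide": [0, -9, 0], "yaw": 0}
    - {"claw": 1, "slide": [0, -16, 0], "yaw": 0}
    - {"claw": 1, "slide": [0, -24, 0], "yaw": 0}
    - {"claw": 1, "slide": [0, -32, 0], "yaw": 0}
    - {"claw": 1, "slide": [0, -39, 0], "yaw": 0}
    - {"claw": 1, "slide": [0, -45, 0], "yaw": 0}
    - {"claw": 1, "slide": [0, -49, 0], "yaw": 0}
    - {"claw": 1, "slide": [0, -50, 0], "yaw": 0}

```text
clock: 21.7
ee_pos: [0.5584, 0.0478, 0.1402]
orientation: [-0.588, 0.392, -0.392, 0.589]
ft_force: [0.1, 0.5, -3.3]
grip_width: 0.0111
```

play_rows:
  targets:
    - {"claw": 1, "slide": [0, -1, 0], "yaw": 0}
    - {"claw": 1, "slide": [0, -4, 0], "yaw": 0}
    - {"claw": 1, "slide": [0, -10, 0], "yaw": 0}
    - {"claw": 1, "slide": [0, -20, 0], "yaw": 0}
    - {"claw": 1, "slide": [0, -32, 0], "yaw": 0}
    - {"claw": 1, "slide": [0, -46, 0], "yaw": 0}
    - {"claw": 1, "slide": [0, -60, 0], "yaw": 0}
    - {"claw": 1, "slide": [0, -70, 0], "yaw": 0}
    - {"claw": 1, "slide": [0, -77, 0], "yaw": 0}
    - {"claw": 1, "slide": [0, -80, 0], "yaw": 0}

```text
clock: 22.7
ee_pos: [0.5584, 0.0478, 0.2206]
orientation: [-0.588, 0.392, -0.392, 0.589]
ft_force: [-0.5, -0.4, -3.9]
grip_width: 0.0111
```

play_rows:
  targets:
    - {"claw": 1, "slide": [0, 0, 0], "yaw": 0}
    - {"claw": 1, "slide": [0, 0, 0], "yaw": 0}
    - {"claw": 1, "slide": [0, 0, 0], "yaw": 0}
    - {"claw": 1, "slide": [0, 0, 0], "yaw": 0}
    - {"claw": 1, "slide": [0, 0, 0], "yaw": 0}
    - {"claw": 1, "slide": [0, 0, 0], "yaw": 0}
    - {"claw": 1, "slide": [0, 0, 0], "yaw": 0}
    - {"claw": 1, "slide": [0, 0, 0], "yaw": 0}
    - {"claw": 1, "slide": [0, 0, 0], "yaw": 0}
    - {"claw": 1, "slide": [0, 0, 0], "yaw": 0}

```text
clock: 23.7
ee_pos: [0.5583, 0.0478, 0.2197]
orientation: [-0.589, 0.392, -0.392, 0.589]
ft_force: [0.1, 0.0, -2.8]
grip_width: 0.0111
```

Run:
```python
from h import *
st,im=snap('wrist','w13.png'); _,b=snap('side','s13.png');print(st['clock'],st['grip_width'],st['ft_force'],np.abs(st['joint_velocities']).max())
a=cv2.resize(b[120:320,220:460],(600,500),interpolation=cv2.INTER_CUBIC)[:,:,::-1];cv2.imwrite('pics/s13c.png',a)
to([.558,.048,.22],22.7)
```

```text
23.7 0.011107243491699552 [ 0.07425019  0.0129368  -2.80918732] 0.0014937874374789445
pos [0.5583 0.0478 0.2197] az 22.7 q [ 0.04 -0.13  1.72  0.    1.55 -0.36] tilt [ 1.e-04  0.e+00 -1.e+00]
slide [-0.3 -0.3 -0.2] yaw -0.0
```

View pics/w13.png

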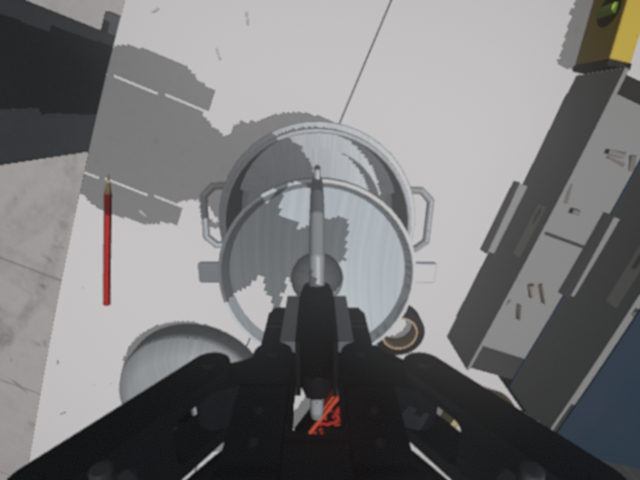

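View pics/s13c.png

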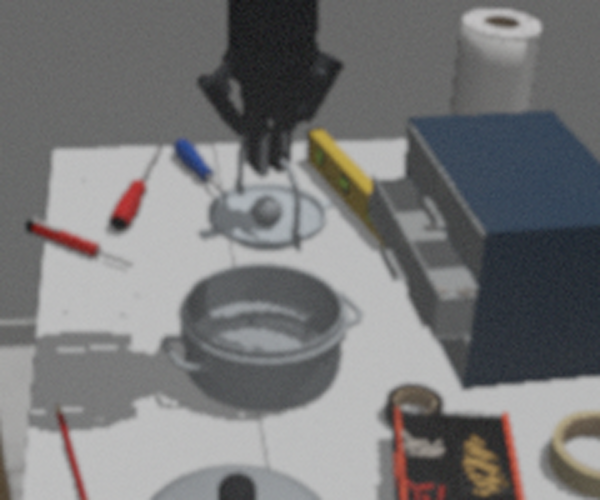

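The dish is up, level and still, with the ball in the middle, and the lid is flat. I'm handing in.

```bash
python3 -c "
from h import *
print(manip.sign_off())"
```

```text
the job is handed in; nothing more can be done
None
```

The dish is out of the pot and held level, with the ball in its middle. I handed the job in at about 24 s of the 72 s allowed. `sign_off` gives no verdict, so nothing beyond my own checks confirms it passed.

- **Lid:** I lifted it by the knob and set it flat, right way up, at about (0.51, -0.20) m. That is roughly 0.25 m from the pot, axis to axis, and I then let it go.
- **Dish:** I pinched it by the bow, took its weight just off the pot floor and turned it 90° anticlockwise. The wrist picture showed both ears in the slots before I lifted it straight up.
- **Last checks:**
  - **Height and grip:** the gripper holds the dish with its underside about 0.15 m above the worktop, worked out from the gripper height. The pads read 11 mm on the nominally 12 mm grip.
  - **Load and motion:** the wrist carries only the dish and ball, about 2.8 N, and the arm is still.
  - **Tilt:** the tool is vertical to within 0.0002 rad.
  - **Ball and surroundings:** in the last pictures the ball sits in the middle, and the tools and parts in view look where they were. I judged both by eye and did not measure them.

**Failed or disagreed:**
- The search network first put the knob too low in the side view. I used its position in the pictures instead, and the wrist camera then agreed to about 3 mm.
- Closing on the bow gave a side force of about 3.5 N. I shifted the gripper 0.6 mm to remove it before turning.

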